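# Set out the shelf-desk for a model helicopter repair

## Robot

A 6-joint arm with a two-finger parallel gripper is mounted at the origin on the work surface. World frame = base frame: x ahead of the robot, y to its left, z up, the work surface at z = 0. Lengths are in m, angles in degrees, forces in N, time in s.
With the tool pointing down it reaches from about 0.35 to 0.875 m from the base axis. Payload 4.2 kg.
Tool frame: the origin (TCP) lies between the finger pads; the fingertips stand 25 mm ahead of it and the grasp point (between the pads) lies 6 mm ahead of it (r.tips_ahead is the distance from the TCP to the fingertips, in m); z points along the fingers, y is the direction in which the jaws open and shut (so a half turn about z gives the same grasp; the last joint's range is limited). The gripper opens to 87 mm and grips with 3 to 60 N. Pads are 19 mm wide; open, the fingers measure 117 mm over their backs; the gripper's body (75 mm by 190 mm) begins 51 mm behind the grasp point.
Start: joints at [83.457, 22.042, 0.453, 0, -68.411, -14.817], TCP at [0.228, 0.582, 0.248] pointing down, gripper open.
Joint ranges: [-179.83, 179.83], [-69.29, 118.12], [-61.27, 80.66], [-181.25, 117.63], [-171.15, -9.14], [-177.46, 177.46]. Speed limits (degrees/s): [159.86, 159.86, 180, 180, 180, 180].

## Interface

Orientations are given as a 3x3 rotation matrix whose columns are the frame's x, y, z axes.
In Python, from station import r, vision, finish_job gives the robot as it stands.
- The arm moves only by the shell command python3 -m jog 'ROWS'. ROWS is a JSON object of lists of equal length, an entry for each row: "rot": the turn, a rotation vector about the world's x, y, z in degrees, a list of three; "delta_pos": the shift along the world's x, y, z in mm, a list of three; "grip": the opening in per cent of the stroke, from 0 (shut) to 100 (fully open). A call has 1 to 10 rows; each row shifts and turns the commanded pose from where the row before left it; what a row does not reach is not made up. A row lasts 1/12 s, in which the tool goes at most 41.7 mm and 7.16 degrees, less where a joint would pass 70% of its speed; a pose out of reach is approached as far as the arm can. A call with a gripper value outside its range is refused whole. The fingers move at their own pace and stop on an object; the grip force is fixed at half the most. Time passes only in rows, so rows that do not move let the fingers close. It gives the time, the measured TCP pose, the force and the opening at its end, in the units of the state.
- r.sense(): the state, without advancing time (a new reading comes with each control period).
- vision.capture(name): name is "scene" or "top" or "wrist"; returns a dict with "frame" (400x640x3 uint8, red, green, blue), "K" (3x3 intrinsics, pixels), "xyz" and "orientation" of the camera in the world. Camera axes: x right, y up, looking along -z (the intrinsics and any distortion apply to the point x, -y, -z); pixel columns grow to the right and rows downward; lengths in m; the calibration is good to about 2 mm. A picture is of the moment at which its call begins. There is no depth.
- finish_job(): hands the job in, once; it reports no verdict.
The state is a dict: "time_s": time; "joints": joint angles; "joint_velocities": joint speeds; "effort": joint torques, N m; "tcp_pos": TCP position; "ee_rot": TCP orientation; "wrist_force": force on the tool from outside, world axes, zero at the start; "moment": the same for the moment, N m; "gripper_width": opening from 0.0 (shut) to 1.0 (fully open).
Only numpy, scipy, OpenCV 4.12 (cv2) and the standard library are available. Lean on these libraries where they do the work, as an engineer would, in place of code of your own. Each camera call takes 0.05 s, during which the arm holds its last target. There are 200 camera calls.

## Task

Set the desk out for the helicopter repair: put the clear parts case lengthwise on the middle of the blue pad, then lay the tweezers flat and lengthwise on the middle of its lid. Stand the green helicopter on its skids, lengthwise on the middle of the black mat with its nose towards the back of the desk where the lamp is, and stand the amber dropper bottle on the bare desk exactly halfway between the middle of the mat and the middle of the pad. Don't tip the amber bottle over, and leave the blue bottle, the black rotor and the red screwdriver where they are.

Things in the scene. Friction and masses are not known exactly. Their poses are not given: they have to be found in the camera images.
- helicopter: loose green helicopter body on black skids, no rotor, 60 g; mm: 150 long, 38 over skids, 58 high. Origin: on the ground under the middle of its overall length; x to the nose, z up. Cabin: box 32 wide, upright sides (x 0 to 60, z 10 to 42), has the weight: hold it across, near x = 28. Nose to x = 75; thin tail boom (z 30 to 39) to x = -75, fin 58 high; mast stub at x = 28, up to z = 52.
- case: loose clear plastic parts case with small screws in it, orange seam all round, orange latch on one short end; 105 (x) x 56 (y) x 28 high, flat lid, about 120 g, stays shut. The latch stands out 3 mm at the -x end. Origin: centre of its underside; x along its length.
- tweezers: loose stainless tweezers with yellow-coated grips, lying flat on their side, rigid; 110 long, 12 wide, 9 high, about 25 g. Origin: on the ground at mid-length; x along them, joined end at -x, points at +x. Gripped across y, from above, near the origin (12 wide from x = -35 to +19).
- amber_bottle: loose amber (orange-brown) glass dropper bottle with black cap and bulb, standing; 28 diameter, straight sides up to z = 44, 72 high in all, about 50 g. Origin: centre of its underside, z up.
- mat: fixed black rubber mat, 150 (x) x 70 (y) x 3 thick, lying on the desk. Origin: centre of its underside, x along its length, pointing roughly to the back of the desk (+x). The mat and the pad lie side by side, 220 apart centre to centre along the mat's y axis (on either side).
- pad: fixed blue pad, 120 (x) x 76 (y) x 3 thick, lying on the desk. Origin: centre of its underside, x along its length.
- lamp: fixed white lamp with a toggle switch on its base, at the back of the desk (far from the robot, +x); base 90 diameter, 206 high. Origin: centre of its underside.
- blue_bottle: loose bystander: blue dropper bottle with white cap and bulb, same size as the amber one (28 diameter, 72 high). Origin: centre of its underside. To be left where it is.
- rotor: loose bystander: black two-blade rotor, 174 long, 15 wide, hub 18 diameter and 9 high. Origin: under the hub, x along the blades. To be left where it is, at the back of the desk.
- screwdriver: loose bystander: red-handled screwdriver, 170 long, lying. Origin: underside at mid-length, x along it. To be left where it is, at the back of the desk.
Things that resemble listed ones, but are neither listed nor needed, are in the scene too. What is shaped like the tweezers but pink is not meant.

How it is judged:
By the outcome, as a careful person would: the job done as asked, in the order asked, and still so for the second after the job is handed in, with the robot touching nothing.
It also fails if it takes over 112 s, if anything falls off the work surface, if the arm or the gripper's body presses on something with over 40 N, if the wrist force passes 120 N, or if a joint passes its speed limit or range.

## Working session

There is one attempt and no reset: what is moved stays moved. The work goes in short steps, Python scripts to look and compute and a shell command to move; the robot and the scene stay as the last step left them, time stands still between calls to the robot, and variables do not carry over. Pictures are saved under pics/ and viewed, about 12 in all and at most 16, crops included, and the job is handed in when it is done.

```bash
mkdir -p pics; ls; python3 - <<'E'
from station import r, vision
import cv2
for n in ["top","scene"]:
    c=vision.capture(n); cv2.imwrite(f"pics/{n}0.png",cv2.resize(c["frame"][:,:,::-1],(800,500),interpolation=cv2.INTER_CUBIC)); cv2.imwrite(f"pics/{n}0raw.png",c["frame"][:,:,::-1])
    print(n,{k:v for k,v in c.items() if k!="frame"})
print(r.sense())
E
```

```text
pics
top {'K': array([[468.71260385,   0.        , 320.40602809],
       [  0.        , 468.71260385, 200.95338494],
       [  0.        ,   0.        ,   1.        ]]), 'xyz': array([ 0.38813064, -0.01174154,  1.18857725]), 'orientation': array([[-0.01713187,  0.98702254, -0.15966532],
       [-0.99977119, -0.01895643, -0.00991116],
       [-0.01280922,  0.15945898,  0.98712145]])}
scene {'K': array([[364.4549598 ,   0.        , 325.78114869],
       [  0.        , 364.4549598 , 200.55136791],
       [  0.        ,   0.        ,   1.        ]]), 'xyz': array([ 0.96143151, -0.49233936,  0.56992442]), 'orientation': array([[ 0.80771163, -0.36493894,  0.46305669],
       [ 0.58935079,  0.52155866, -0.61696209],
       [-0.01635774,  0.77123027,  0.63634604]])}
{'time_s': 0.1, 'joints': array([ 8.34595874e+01,  2.20866902e+01,  3.90161010e-01, -2.23407393e-02,
       -6.84117593e+01, -1.48158522e+01]), 'joint_velocities': array([-0.08804789, -0.18878311,  0.13899736,  0.08787922,  0.04534859,
       -0.07822358]), 'effort': array([-2.37409467e-04, -3.91691530e+01,  1.87934089e+01,  4.23185661e+00,
        1.34764012e-02, -6.99405905e-05]), 'tcp_pos': array([0.2274304 , 0.58165036, 0.24659056]), 'ee_rot': array([[ 9.31281722e-01, -3.64299359e-01, -5.75482206e-04],
       [-3.64299789e-01, -9.31279921e-01, -1.83636635e-03],
       [ 1.33052058e-04,  1.91982246e-03, -9.99998148e-01]]), 'wrist_force': array([-0.35027571, -0.30247187, -0.59132225]), 'moment': array([ 0.03608176,  0.01328395, -0.00330213]), 'gripper_width': 0.9993134042573207}
```

View pics/top0.png

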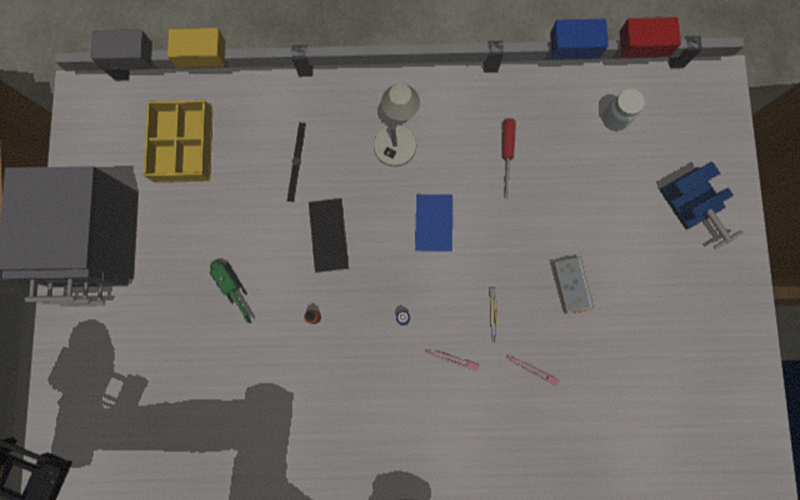

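View pics/scene0.png

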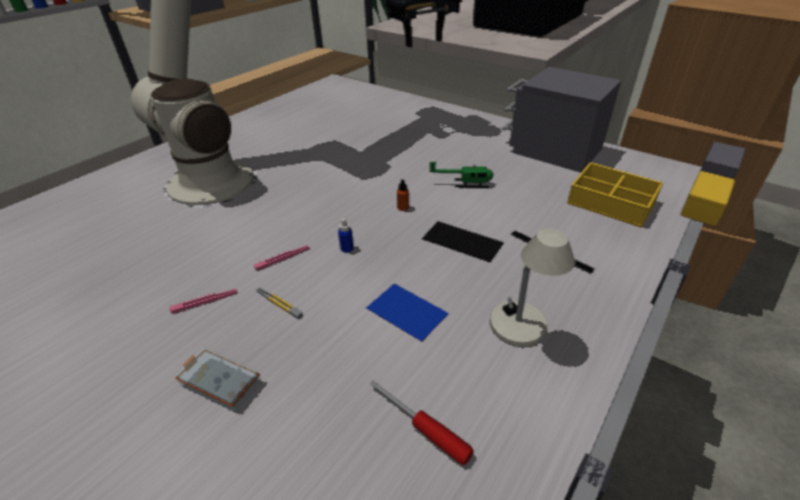

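The top view (800x500) shows these candidates:
- **Tweezers:** the yellow-gripped pair at (492,313). The pink ones at (452,360) and (532,370) are decoys.
- **Case:** the clear one with orange trim at (572,284). The yellow tray at (178,140) is not it.
- **Bottles:** amber at (312,315). The blue one at (403,316) stays, and so does the white jar at (628,105).
- **Helicopter:** green at (232,288), nose up-left.
- **Mat and pad:** black mat at (328,235), blue pad at (434,223).

Next I'll measure them and take a close crop.

```bash
cat > h.py <<'E'
import numpy as np, cv2
from station import r, vision
def ray(c,uv,z):
    uv=np.atleast_2d(uv).astype(float); K=c["K"]
    d=np.c_[(uv[:,0]-K[0,2])/K[0,0],-(uv[:,1]-K[1,2])/K[1,1],-np.ones(len(uv))]@c["orientation"].T
    o=c["xyz"]; return (o+d*((z-o[2])/d[:,2])[:,None])[:,:2]*1000
def proj(c,p):
    q=(np.atleast_2d(p)/1000-c["xyz"])@c["orientation"]; K=c["K"]
    return np.c_[K[0,0]*q[:,0]/-q[:,2]+K[0,2], K[1,1]*-q[:,1]/-q[:,2]+K[1,2]]
def rect(c,mask,z):
    """largest blob of mask -> centre mm, size, heading of long side (deg) on plane z"""
    cs,_=cv2.findContours(mask.astype(np.uint8),cv2.RETR_EXTERNAL,cv2.CHAIN_APPROX_NONE)
    k=max(cs,key=cv2.contourArea)
    P=ray(c,k[:,0,:],z/1000).astype(np.float32)
    b=cv2.boxPoints(cv2.minAreaRect(P)); e=[b[1]-b[0],b[2]-b[1]]
    l=max(e,key=np.linalg.norm); a=np.degrees(np.arctan2(l[1],l[0]))
    a=(a+90)%180-90
    return b.mean(0).round(1),sorted(np.linalg.norm(e,axis=1).round(1)),round(float(a),1),cv2.boundingRect(k)
def hsv(c): return [x.astype(int) for x in cv2.split(cv2.cvtColor(c["frame"],cv2.COLOR_RGB2HSV))]
def win(m,u0,v0,u1,v1):
    o=np.zeros_like(m); o[v0:v1,u0:u1]=m[v0:v1,u0:u1]; return o
def save(c,n,box=None,k=None):
    f=c["frame"][:,:,::-1]
    if box: f=f[box[1]:box[3],box[0]:box[2]]
    k=k or min(800/f.shape[1],600/f.shape[0]); cv2.imwrite(f"pics/{n}.png",cv2.resize(f,None,fx=k,fy=k,interpolation=cv2.INTER_CUBIC))
E
python3 - <<'E'
from h import *
c=vision.capture("top"); H,S,V=hsv(c)
print("mat",rect(c,win(V<70,240,150,290,225),3))
print("pad",rect(c,win((H>105)&(H<130)&(S>120),320,145,380,210),3))
print("amber",rect(c,win((S>110)|(V<70),235,235,265,265),0))
print("heli green",rect(c,win((H>45)&(H<80)&(S>100),155,195,215,265),35))
print("blue",rect(c,win((H>105)&(H<130)&(S>100),300,235,345,270),0))
print("twz",rect(c,win((V<100)|(S>70),380,220,405,278),5))
print("case",rect(c,win((V<115)|(S>40),430,190,485,260),28))
save(c,"crop1",(155,140,495,300))
E
```

```text
mat (array([618. , 149.2], dtype=float32), [np.float32(69.2), np.float32(147.5)], 5.5, (247, 159, 32, 59))
pad (array([639. , -69.8], dtype=float32), [np.float32(72.7), np.float32(116.0)], -1.2, (333, 156, 29, 45))
amber (array([450.6, 181.8], dtype=float32), [np.float32(25.2), np.float32(28.1)], 89.0, (244, 248, 12, 11))
heli green (array([502.8, 338.1], dtype=float32), [np.float32(27.9), np.float32(135.1)], 33.5, (169, 209, 29, 48))
blue (array([439.8,  -1.4], dtype=float32), [np.float32(15.0), np.float32(25.2)], 89.0, (317, 253, 11, 7))
twz (array([ 462.9, -180.5], dtype=float32), [np.float32(10.1), np.float32(78.0)], -2.4, (391, 230, 5, 32))
case (array([ 503.5, -333.9], dtype=float32), [np.float32(57.2), np.float32(116.6)], 10.7, (439, 203, 33, 49))
```

View pics/crop1.png

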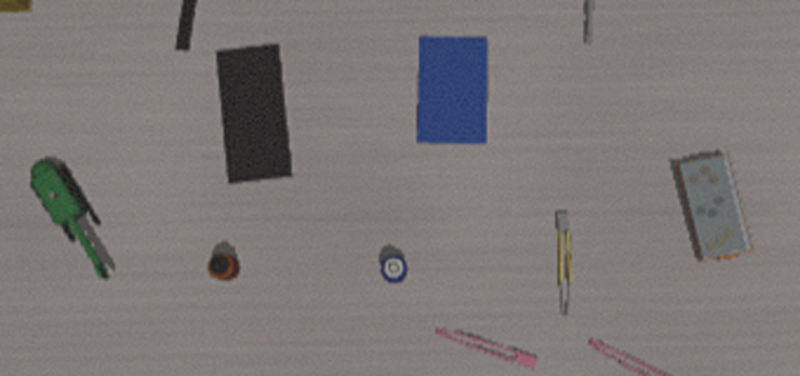

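The crop confirms the choices: yellow-gripped tweezers with the joined end up at (562,215), clear case at (715,207) with its orange latch at the bottom, amber bottle at (223,265), helicopter nose up-left at (45,170). I'll move over the helicopter first and use the wrist camera on the way.

```bash
python3 -m jog '{"rot":[[0,0,5],[0,0,5],[0,0,5],[0,0,5],[0,0,5],[0,0,5],[0,0,0],[0,0,0],[0,0,0],[0,0,0]],"delta_pos":[[28,-27,5],[28,-27,5],[28,-27,5],[28,-27,5],[28,-27,5],[28,-27,5],[28,-27,5],[28,-27,5],[28,-27,5],[0,0,0]],"grip":[100,100,100,100,100,100,100,100,100,100]}'
python3 - <<'E'
from h import *
c=vision.capture("wrist"); save(c,"w1"); print({k:v for k,v in c.items() if k!="frame"}); print(r.sense()["tcp_pos"])
print(proj(c,[[502,338,0],[618,149,3],[450,182,0]]))
E
```

```text
time_s: 0.98
tcp_pos: [0.4834, 0.3349, 0.2933]
ee_rot: [[0.99, 0.144, 0.002], [0.144, -0.99, -0.0], [0.002, 0.001, -1.0]]
wrist_force: [0.4, 1.8, 0.7]
gripper_width: 0.998
{'K': array([[344.42219111,   0.        , 320.91605757],
       [  0.        , 344.42219111, 206.2718391 ],
       [  0.        ,   0.        ,   1.        ]]), 'xyz': array([0.55407334, 0.3450896 , 0.43096503]), 'orientation': array([[ 1.44346659e-01,  9.55965164e-01,  2.55528172e-01],
       [-9.89527006e-01,  1.39297331e-01,  3.78491383e-02],
       [ 5.88065277e-04, -2.58315424e-01,  9.66060451e-01]])}
[0.48168823 0.33660059 0.29267478]
[[320.31143788 157.75690028]
 [493.76440988  83.37204485]
 [432.96558501 214.61849992]]
```

View pics/w1.png

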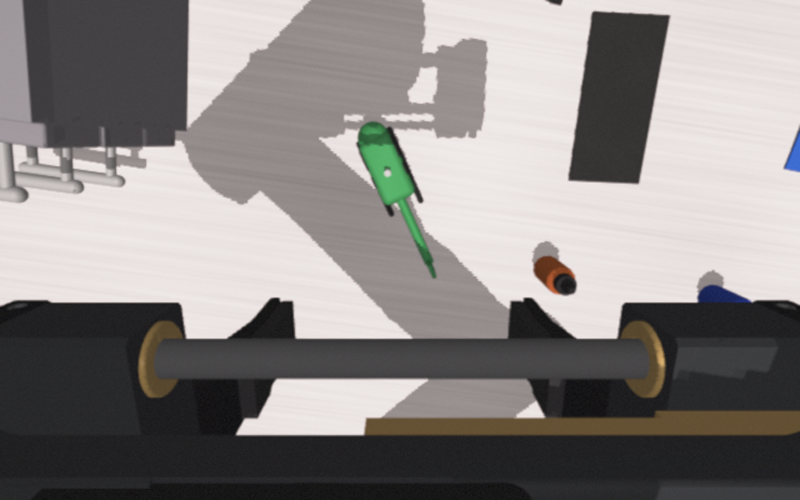

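The wrist view shows the helicopter with its nose at (371,123), mast at (388,173) and tail tip at (434,274). The mat corners and the amber bottle are also in view.

```bash
cat >> h.py <<'E'
def G(H,S): return (H>40)&(H<85)&(S>90)
E
python3 - <<'E'
from h import *
c=vision.capture("wrist"); H,S,V=hsv(c)
for z in (30,35): print("heli",rect(c,win(G(H,S),270,80,370,235),z))
m=np.array([[388,173]])/1.25; print("mast",ray(c,m,.052),"tailtip",ray(c,[[434/1.25,274/1.25]],.035),ray(c,[[434/1.25,274/1.25]],.058),"nose",ray(c,[[371/1.25,123/1.25]],.025))
E
python3 -m jog '{"rot":[[0,0,0],[0,0,0],[0,0,0],[0,0,0],[0,0,0],[0,0,0],[0,0,0],[0,0,0],[0,0,0]],"delta_pos":[[0,-37,0],[0,-37,0],[0,-37,0],[0,-37,0],[0,-37,0],[0,-37,0],[0,-37,0],[0,-37,0],[0,0,0]],"grip":[100,100,100,100,100,100,100,100,100]}'
python3 - <<'E'
from h import *
c=vision.capture("wrist"); H,S,V=hsv(c); save(c,"w2")
def near(p,w,m):
    u,v=proj(c,[p])[0].astype(int); return win(m,max(0,u-w),max(0,v-w),u+w,v+w)
print("mat",rect(c,near([618,149,3],80,V<110),3)); print("pad",rect(c,near([639,-70,3],80,(H>100)&(H<130)&(S>120)),3))
print(proj(c,[[450,182,0],[462,-180,0],[503,-334,28]]))
E
```

```text
heli (array([500.9, 336. ], dtype=float32), [np.float32(32.2), np.float32(154.8)], 32.1, (289, 96, 61, 124))
heli (array([501.6, 336.1], dtype=float32), [np.float32(31.8), np.float32(152.9)], 32.1, (289, 96, 61, 124))
mast [[525.39148612 354.26443834]] tailtip [[436.13131187 297.78154859]] [[442.90613582 300.6314638 ]] nose [[565.00995906 376.000961  ]]
time_s: 1.83
tcp_pos: [0.4782, 0.0397, 0.2925]
ee_rot: [[0.989, 0.147, -0.001], [0.147, -0.989, -0.001], [-0.001, 0.001, -1.0]]
wrist_force: [-0.0, -0.1, 0.1]
gripper_width: 0.999
mat (array([601.6, 148.1], dtype=float32), [np.float32(70.6), np.float32(112.1)], 5.8, (211, 0, 64, 106))
pad (array([639.8, -68.3], dtype=float32), [np.float32(74.6), np.float32(112.6)], -2.2, (393, 0, 89, 105))
[[206.00584787 177.58546176]
 [486.44372357 209.15404525]
 [630.5559148  201.12128363]]
```

View pics/w2.png

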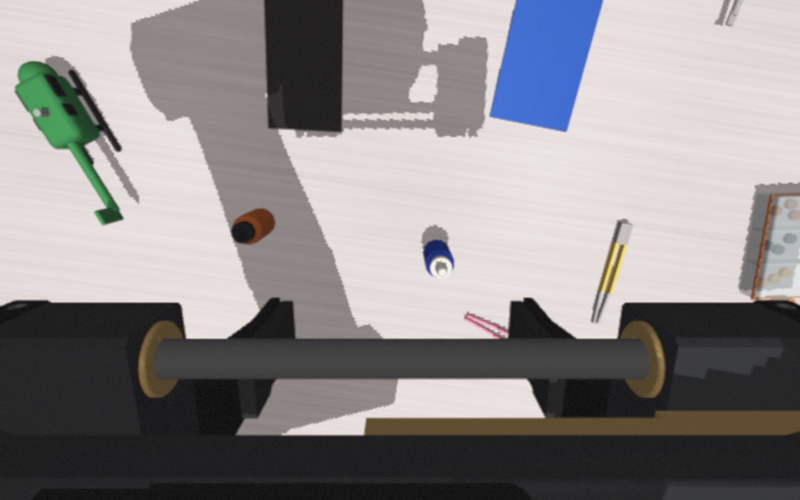

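This view clips the far edges of the mat and pad, but both agree with the top view to about 1 mm. Tweezers are at (613,272), case at (780,240). On to the case.

```bash
python3 -m jog '{"rot":[[0,0,0],[0,0,0],[0,0,0],[0,0,0],[0,0,0],[0,0,0],[0,0,0],[0,0,0],[0,0,0],[0,0,0]],"delta_pos":[[-8,-38,0],[-8,-38,0],[-8,-38,0],[-8,-38,0],[-8,-38,0],[-8,-38,0],[-8,-38,0],[-8,-38,0],[-8,-38,0],[0,0,0]],"grip":[100,100,100,100,100,100,100,100,100,100]}'
python3 - <<'E'
from h import *
c=vision.capture("wrist"); H,S,V=hsv(c); save(c,"w3",(140,0,640,250))
u,v=proj(c,[[639,-70,3]])[0].astype(int); print(u,v)
print("pad",rect(c,(H>100)&(H<130)&(S>120),3),proj(c,[[503,-334,28],[463,-180,5]]))
E
```

```text
time_s: 2.72
tcp_pos: [0.4072, -0.3022, 0.2918]
ee_rot: [[0.989, 0.146, -0.001], [0.146, -0.989, -0.001], [-0.001, 0.0, -1.0]]
wrist_force: [1.1, 0.6, 0.7]
gripper_width: 1.0
134 -76
pad (array([ 633.6, -600. ], dtype=float32), [np.float32(24.0), np.float32(52.3)], -81.6, (594, 0, 46, 25)) [[361.61086397  96.03957372]
 [225.76999156 111.93108618]]
```

View pics/w3.png

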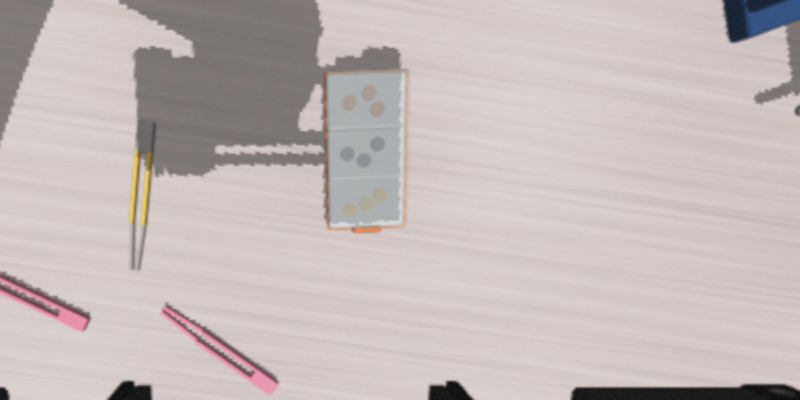

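```bash
python3 - <<'E'
from h import *
c=vision.capture("wrist"); f=lambda p:np.array(p)/1.6+[140,0]
for z in (.02,.028):
    P=ray(c,f([[326,71],[408,69],[406,226],[327,229]]),z); print(P.round(1).tolist(),P.mean(0),np.linalg.norm(P-np.roll(P,1,0),axis=1),[np.degrees(np.arctan2(*(P[a]-P[b])[::-1])) for a,b in((0,3),(1,2))])
T=ray(c,f([[147,122],[136,270]]),.005); print("twz",T,T.mean(0),T[0]-T[1],np.degrees(np.arctan2(*(T[0]-T[1])[::-1])))
E
```

```text
[[554.0, -303.5], [563.4, -358.6], [459.8, -378.6], [449.1, -321.8]] [ 506.57605902 -340.60710691] [106.42491094  55.87990242 105.56263765  57.79045621] [np.float64(9.879961243482805), np.float64(10.914250127417828)]
[[552.5, -303.2], [561.8, -357.2], [460.2, -376.8], [449.7, -321.1]] [ 506.02991026 -339.61546885] [104.34372284  54.78714521 103.49831169  56.66033725] [np.float64(9.87996124348278), np.float64(10.914250127417825)]
twz [[ 504.15480958 -181.51389507]
 [ 395.25005259 -181.8095016 ]] [ 449.70243109 -181.66169834] [108.90475699   0.29560653] 0.15552089430306587
```

```bash
python3 -m jog '{"rot":[[0,0,1],[0,0,1],[0,0,0],[0,0,0],[0,0,0],[0,0,0],[0,0,0],[0,0,0],[0,0,0],[0,0,0]],"delta_pos":[[33,-12,-5],[33,-13,-5],[33,-13,-5],[0,0,-35],[0,0,-35],[0,0,-35],[0,0,-35],[0,0,-30],[0,0,-20],[0,0,0]],"grip":[100,100,100,100,100,100,100,100,100,100]}'
python3 - <<'E'
from h import *
c=vision.capture("wrist"); save(c,"w4"); print(r.sense()["tcp_pos"])
E
```

```text
time_s: 3.65
tcp_pos: [0.5048, -0.333, 0.0824]
ee_rot: [[0.982, 0.187, -0.01], [0.187, -0.982, 0.005], [-0.009, -0.006, -1.0]]
wrist_force: [-0.5, 1.0, 0.6]
gripper_width: 0.998
[ 0.50637837 -0.33416453  0.08534401]
```

View pics/w4.png

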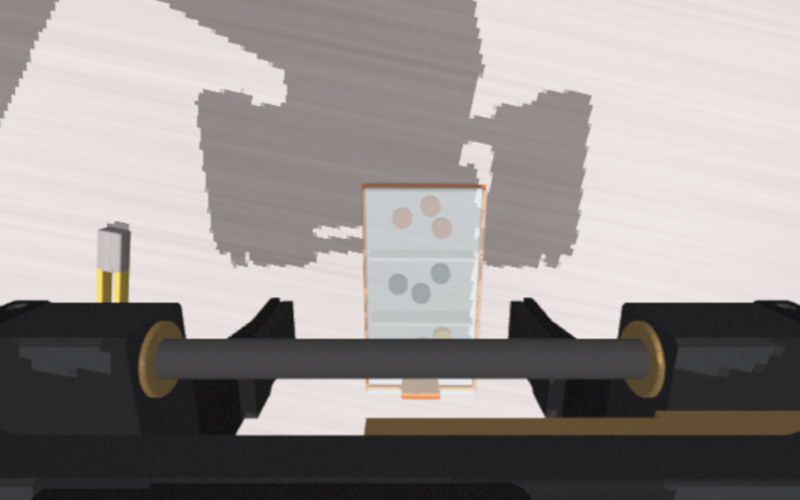

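The case lies between the fingers but slightly right of centre, with lid edges at columns 364 and 485 against finger mid 402. I'll shift −6 mm in y and lower further.

```bash
python3 -m jog '{"rot":[[0,0,0],[0,0,0],[0,0,0],[0,0,0],[0,0,0]],"delta_pos":[[0,-6,-20],[0,0,-15],[0,0,-12],[0,0,-5],[0,0,0]],"grip":[100,100,100,100,100]}'; python3 -m jog '{"rot":[[0,0,0],[0,0,0],[0,0,0],[0,0,0],[0,0,0],[0,0,0],[0,0,0],[0,0,0]],"delta_pos":[[0,0,0],[0,0,0],[0,0,0],[0,0,0],[0,0,0],[0,0,0],[0,0,0],[0,0,0]],"grip":[40,40,40,40,40,40,40,40]}'
```

```text
time_s: 4.12
tcp_pos: [0.507, -0.3422, 0.0355]
ee_rot: [[0.983, 0.186, -0.0], [0.186, -0.983, 0.0], [-0.0, -0.0, -1.0]]
wrist_force: [0.2, -0.1, -0.0]
gripper_width: 1.003
time_s: 4.78
tcp_pos: [0.5067, -0.343, 0.0359]
ee_rot: [[0.983, 0.185, 0.0], [0.185, -0.983, -0.0], [0.0, 0.0, -1.0]]
wrist_force: [-0.8, 1.0, 2.8]
gripper_width: 0.644
```

Gripped: the opening is 0.644, which is 56 mm. I'll lift and carry it to a point short of the pad, so the wrist camera can see both the pad and the held case.

```bash
python3 -m jog '{"rot":[[0,0,0],[0,0,0],[0,0,0],[0,0,-3],[0,0,-3],[0,0,-3],[0,0,-3],[0,0,0],[0,0,0],[0,0,0]],"delta_pos":[[0,0,20],[0,0,35],[0,0,35],[-9,34,15],[-9,34,15],[-9,34,15],[-9,34,15],[-9,34,15],[-9,34,15],[-9,34,15]],"grip":[40,40,40,40,40,40,40,40,40,40]}';python3 -m jog '{"rot":[[0,0,0],[0,0,0],[0,0,0]],"delta_pos":[[-5,35,0],[0,0,0],[0,0,0]],"grip":[40,40,40]}'
python3 - <<'E'
from h import *
c=vision.capture("wrist"); H,S,V=hsv(c); save(c,"w5"); print(r.sense()["tcp_pos"],r.sense()["gripper_width"])
m=(H>100)&(H<130)&(S>120); u,v=proj(c,[[639,-70,3]])[0].astype(int); print(u,v)
print("pad",rect(c,win(m,max(0,u-90),0,u+90,v+90),3))
c=vision.capture("top"); H,S,V=hsv(c)
print("top mat",rect(c,win(V<70,240,150,290,225),3)); print("top pad",rect(c,win((H>105)&(H<130)&(S>120),320,145,380,210),3))
E
```

```text
time_s: 5.62
tcp_pos: [0.4424, -0.1035, 0.2307]
ee_rot: [[1.0, -0.024, -0.001], [-0.024, -1.0, 0.0], [-0.001, -0.0, -1.0]]
wrist_force: [0.1, 0.8, -1.3]
gripper_width: 0.638
time_s: 5.87
tcp_pos: [0.4381, -0.0684, 0.2307]
ee_rot: [[1.0, -0.02, 0.0], [-0.02, -1.0, 0.001], [0.0, -0.001, -1.0]]
wrist_force: [-0.9, -0.4, -1.2]
gripper_width: 0.642
[ 0.43823057 -0.06937734  0.23039013] 0.6397968725159596
318 -30
pad (array([598.1, -67.5], dtype=float32), [np.float32(31.1), np.float32(74.7)], 88.9, (278, 0, 79, 37))
top mat (array([617., 149.], dtype=float32), [np.float32(70.9), np.float32(149.6)], 5.5, (247, 159, 32, 59))
top pad (array([639. , -69.8], dtype=float32), [np.float32(72.7), np.float32(116.0)], -1.2, (333, 156, 29, 45))
```

View pics/w5.png

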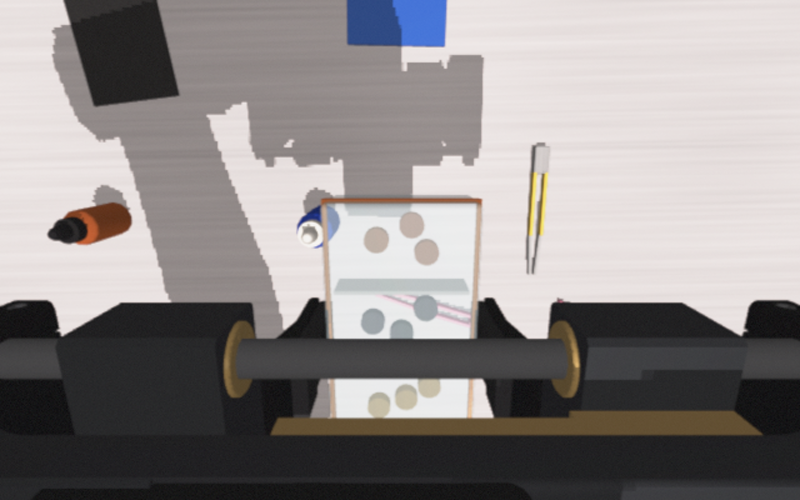

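The case is held square. The near edge of the pad runs from (347,44) to (445,46), giving a heading of −1.1°. I'll move 90 mm forward so the whole pad is in view, then measure the pad and the case's front edge.

```bash
python3 -m jog '{"rot":[[0,0,0],[0,0,0],[0,0,0],[0,0,0],[0,0,0]],"delta_pos":[[30,0,0],[30,0,0],[30,0,0],[0,0,0],[0,0,0]],"grip":[40,40,40,40,40]}'
python3 - <<'E'
from h import *
c=vision.capture("wrist"); H,S,V=hsv(c); s=r.sense(); t=s["tcp_pos"]*1000; print(t)
m=(H>100)&(H<130)&(S>120); u,v=proj(c,[[639,-70,3]])[0].astype(int); print(u,v)
print("pad",rect(c,win(m,max(0,u-90),0,u+90,158),3)); save(c,"w6")
zl=(t[2]-35.7+28)/1000
P=ray(c,np.array([[323,199],[481,199]])/1.25,zl); print("lid front",P,P.mean(0)-t[:2],P[1]-P[0])
print("mat",rect(c,win(V<110,0,0,u-90,150),3))
E
```

```text
time_s: 6.38
tcp_pos: [0.5293, -0.0714, 0.2287]
ee_rot: [[1.0, -0.027, -0.003], [-0.027, -1.0, -0.0], [-0.003, 0.0, -1.0]]
wrist_force: [-0.8, -0.6, -2.1]
gripper_width: 0.638
[528.16645287 -71.24996939 228.94652788]
316 72
pad (array([642.5, -69.1], dtype=float32), [np.float32(74.6), np.float32(118.2)], -2.4, (277, 2, 79, 130))
lid front [[583.06025727 -46.66516617]
 [581.66361714 -99.70895379]] [54.19548434 -1.93709059] [ -1.39664013 -53.04378762]
mat (array([630.3, 150.3], dtype=float32), [np.float32(70.9), np.float32(129.9)], 5.7, (41, 12, 107, 138))
```

View pics/w6.png

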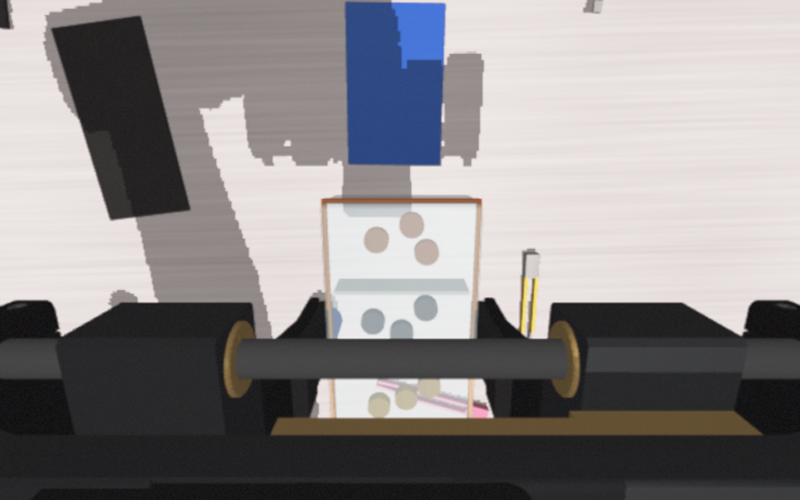

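```bash
cat >> h.py <<'E'
def edges(c,m,z,axis=0):
    """headings and mid offsets of the two long edges (world x along) of a blob"""
    out=[]
    vs=np.where(m.any(1))[0]; n=len(vs); vs=vs[n//8:-n//8]
    for f,o in ((np.min,-.5),(np.max,.5)):
        P=ray(c,[[f(np.where(m[v])[0])+o,v] for v in vs],z/1000)
        k=np.polyfit(P[:,0],P[:,1],1); out.append((round(float(np.degrees(np.arctan(k[0]))),2),round(float(np.polyval(k,P[:,0].mean())),1)))
    return out
E
python3 - <<'E'
from h import *
for n,w in (("wrist",((277,0,357,133),(30,0,160,178))),("top",((320,145,380,210),(240,150,290,225)))):
    c=vision.capture(n); H,S,V=hsv(c)
    mp=win((H>100)&(H<130)&(S>120),*w[0]); mm=win(V<(110 if n=="wrist" else 70),*w[1])
    print(n,"pad",edges(c,mp,3),rect(c,mp,3)); print("mat",edges(c,mm,3),rect(c,mm,3))
s=r.sense(); print(s["tcp_pos"],np.degrees(np.arctan2(*s["ee_rot"][[1,0],0])))
E
```

```text
wrist pad [(-2.1, -32.0), (-2.67, -106.3)] (array([642.6, -69.2], dtype=float32), [np.float32(74.6), np.float32(118.6)], -2.2, (277, 0, 79, 130))
mat [(6.4, 185.1), (5.7, 114.2)] (array([620.4, 149.4], dtype=float32), [np.float32(70.8), np.float32(150.2)], 5.7, (41, 11, 111, 163))
top pad [(-1.48, -35.9), (-2.33, -56.7)] (array([696.3, -41.1], dtype=float32), [np.float32(2.7), np.float32(7.8)], 88.8, (334, 156, 4, 2))
mat [(53.38, 125.7), (2.99, 81.8)] (array([676.7, 155.5], dtype=float32), [np.float32(33.4), np.float32(71.7)], -81.4, (247, 158, 28, 16))
[ 0.5275431  -0.07088385  0.22987373] -1.45506196389965h.py:33: RankWarning: Polyfit may be poorly conditioned
  k=np.polyfit(P[:,0],P[:,1],1); out.append((round(float(np.degrees(np.arctan(k[0]))),2),round(float(np.polyval(k,P[:,0].mean())),1)))
h.py:33: RankWarning: Polyfit may be poorly conditioned
  k=np.polyfit(P[:,0],P[:,1],1); out.append((round(float(np.degrees(np.arctan(k[0]))),2),round(float(np.polyval(k,P[:,0].mean())),1)))
```

Pad is taken as (641,−69.5) at −2.2°, mat as (619,149.2) at 5.7°. Now to set the case down.

```bash
python3 -m jog '{"rot":[[0,0,-0.6],[0,0,0],[0,0,0],[0,0,0],[0,0,0],[0,0,0],[0,0,0],[0,0,0],[0,0,0],[0,0,0]],"delta_pos":[[38,1,0],[38,0,0],[37,0,-20],[0,0,-35],[0,0,-35],[0,0,-35],[0,0,-25],[0,0,-10],[0,0,0],[0,0,0]],"grip":[40,40,40,40,40,40,40,40,40,40]}'
```

```text
time_s: 7.37
tcp_pos: [0.6418, -0.0692, 0.0719]
ee_rot: [[0.999, -0.034, 0.001], [-0.034, -0.999, -0.0], [0.001, 0.0, -1.0]]
wrist_force: [0.1, 0.1, -0.6]
gripper_width: 0.64
```

```bash
python3 -m jog '{"rot":[[0,0,0],[0,0,0],[0,0,0],[0,0,0],[0,0,0],[0,0,0]],"delta_pos":[[-1,0,-15],[0,0,-10],[0,0,-5],[0,0,-2],[0,0,0],[0,0,0]],"grip":[40,40,40,40,40,40]}'
```

```text
time_s: 7.87
tcp_pos: [0.6408, -0.0689, 0.0396]
ee_rot: [[0.999, -0.034, 0.001], [-0.034, -0.999, -0.0], [0.001, -0.0, -1.0]]
wrist_force: [0.5, -0.6, -1.2]
gripper_width: 0.639
```

```bash
python3 -m jog '{"rot":[[0,0,0],[0,0,0],[0,0,0],[0,0,0],[0,0,0],[0,0,0],[0,0,0],[0,0,0]],"delta_pos":[[0,0,-1],[0,0,0],[0,0,0],[0,0,0],[0,0,20],[0,0,35],[0,0,35],[0,0,35]],"grip":[90,90,90,90,90,90,90,90]}'; python3 -m jog '{"rot":[[0,0,0],[0,0,0],[0,0,0],[0,0,0],[0,0,0.5],[0,0,0.5],[0,0,0.5],[0,0,0.5],[0,0,0]],"delta_pos":[[0,0,35],[-30,-18,20],[-34,-18,5],[-34,-18,0],[-34,-18,0],[-34,-18,0],[-34,-18,0],[0,0,0],[0,0,0]],"grip":[60,60,60,60,60,60,60,60,60]}'
python3 - <<'E'
from h import *
c=vision.capture("wrist"); H,S,V=hsv(c); save(c,"w7"); print(r.sense()["tcp_pos"])
E
```

```text
time_s: 8.53
tcp_pos: [0.64, -0.069, 0.1641]
ee_rot: [[0.999, -0.034, -0.001], [-0.034, -0.999, -0.0], [-0.001, 0.0, -1.0]]
wrist_force: [0.9, 0.0, -0.7]
gripper_width: 0.897
time_s: 9.28
tcp_pos: [0.4388, -0.1778, 0.2236]
ee_rot: [[1.0, -0.001, 0.002], [-0.001, -1.0, -0.0], [0.002, 0.0, -1.0]]
wrist_force: [1.1, 0.4, 0.0]
gripper_width: 0.599
[ 0.44013307 -0.17734257  0.22357233]
```

View pics/w7.png

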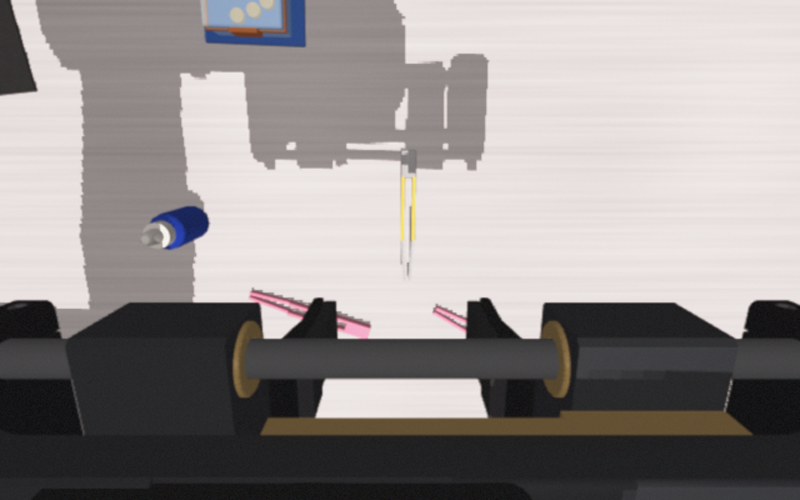

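The case sits on the pad at (245,15) and is partly out of frame. The tweezers run from (409,150) to (407,278).

```bash
python3 - <<'E'
from h import *
c=vision.capture("wrist"); H,S,V=hsv(c)
T=ray(c,np.array([[408.5,150],[407,278]])/1.25,.005); print("twz",T,T.mean(0),np.degrees(np.arctan2(*(T[0]-T[1])[::-1])))
m=win((H>20)&(H<35)&(S>80),310,120,345,200); print("yellow",rect(c,m,7)); print(r.sense()["tcp_pos"])
E
```

```text
twz [[ 506.01964473 -183.42937104]
 [ 398.32880328 -182.62386736]] [ 452.174224  -183.0266192] -0.42855177002530415
yellow (array([ 457.4, -178.7], dtype=float32), [np.float32(2.1), np.float32(52.0)], 0.0, (321, 143, 3, 51))
[ 0.44087746 -0.17702902  0.22336456]
```

```bash
python3 -m jog '{"rot":[[0,0,0],[0,0,0],[0,0,0],[0,0,0],[0,0,0],[0,0,0],[0,0,0],[0,0,0]],"delta_pos":[[10,-5,-35],[0,0,-35],[0,0,-35],[0,0,-35],[0,0,-15],[0,0,-10],[0,0,0],[0,0,0]],"grip":[50,50,50,50,50,50,50,50]}'
```

```text
time_s: 10.05
tcp_pos: [0.4512, -0.1815, 0.0571]
ee_rot: [[1.0, 0.002, -0.001], [0.002, -1.0, -0.0], [-0.001, 0.0, -1.0]]
wrist_force: [-0.2, 0.3, 0.6]
gripper_width: 0.499
```

```bash
python3 -m jog '{"rot":[[0,0,0],[0,0,0],[0,0,0],[0,0,0],[0,0,0],[0,0,0]],"delta_pos":[[0,0,-15],[0,0,-10],[0,0,-4],[0,0,-1],[0,0,0],[0,0,0]],"grip":[50,50,50,50,50,50]}'
```

```text
time_s: 10.55
tcp_pos: [0.4512, -0.182, 0.0286]
ee_rot: [[1.0, 0.001, 0.002], [0.001, -1.0, -0.0], [0.002, 0.0, -1.0]]
wrist_force: [-1.0, 1.0, 0.6]
gripper_width: 0.498
```

```bash
python3 -m jog '{"rot":[[0,0,0],[0,0,0],[0,0,0],[0,0,0],[0,0,0],[0,0,0],[0,0,0],[0,0,0],[0,0,0],[0,0,0]],"delta_pos":[[0,0,-1.5],[0,0,0],[0,0,0],[0,0,0],[0,0,0],[0,0,0],[0,0,0],[0,0,0],[0,0,0],[0,0,0]],"grip":[50,5,5,5,5,5,5,5,5,5]}';  python3 -m jog '{"rot":[[0,0,0],[0,0,0],[0,0,0],[0,0,-0.5],[0,0,-0.5],[0,0,-0.5],[0,0,-0.5],[0,0,0],[0,0,0],[0,0,0]],"delta_pos":[[0,0,20],[0,0,35],[0,0,35],[0,0,35],[0,0,35],[0,0,35],[11,28,0],[11,28,0],[11,28,0],[11,28,0]],"grip":[5,5,5,5,5,5,5,5,5,5]}'
python3 -m jog '{"rot":[[0,0,0],[0,0,0]],"delta_pos":[[0,0,0],[0,0,0]],"grip":[5,5]}'
python3 - <<'E'
from h import *
c=vision.capture("wrist"); save(c,"w8"); print(r.sense()["tcp_pos"])
E
```

```text
time_s: 11.38
tcp_pos: [0.4503, -0.182, 0.0263]
ee_rot: [[1.0, 0.001, 0.0], [0.001, -1.0, -0.0], [0.0, 0.0, -1.0]]
wrist_force: [0.6, -0.1, 1.1]
gripper_width: 0.134
time_s: 12.22
tcp_pos: [0.4942, -0.0688, 0.2215]
ee_rot: [[0.999, -0.035, 0.0], [-0.035, -0.999, 0.0], [0.0, -0.0, -1.0]]
wrist_force: [1.1, 0.3, -0.4]
gripper_width: 0.132
time_s: 12.38
tcp_pos: [0.4943, -0.0687, 0.2209]
ee_rot: [[0.999, -0.032, -0.001], [-0.032, -0.999, 0.0], [-0.001, -0.0, -1.0]]
wrist_force: [-0.4, 0.1, -0.4]
gripper_width: 0.132
[ 0.49394221 -0.06954384  0.22088317]
```

View pics/w8.png

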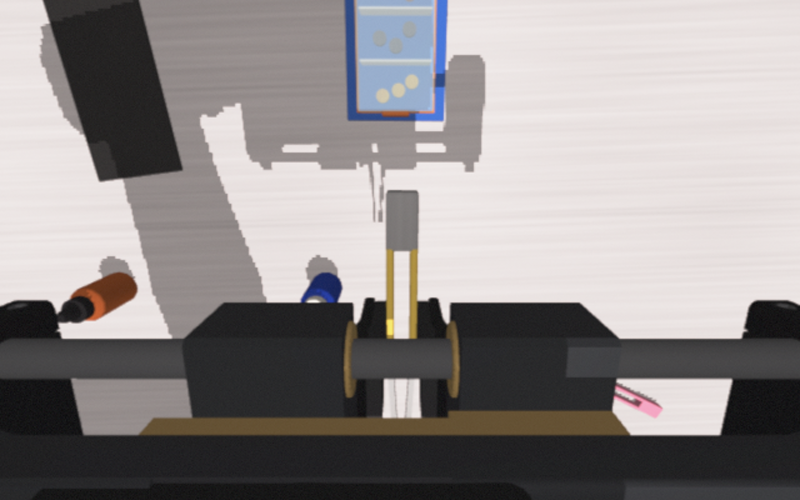

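Tweezers are held level, with the joined end at (402,191). The case is on the pad. I'll move 55 mm forward to see the whole lid.

```bash
python3 -m jog '{"rot":[[0,0,0],[0,0,0],[0,0,0],[0,0,0]],"delta_pos":[[30,0,0],[25,0,0],[0,0,0],[0,0,0]],"grip":[5,5,5,5]}'
python3 - <<'E'
from h import *
c=vision.capture("wrist"); save(c,"w9",(240,0,400,160)); t=r.sense()["tcp_pos"]*1000; print(t)
H,S,V=hsv(c); m=win((H>100)&(H<130)&(S>60),265,0,365,158); print("pad",rect(c,m,3))
P=ray(c,np.array([[402,191]])/1.25,(t[2]-26.3+9)/1000); print("joined end rel tcp",P-t[:2])
E
```

```text
time_s: 12.77
tcp_pos: [0.5492, -0.0709, 0.2203]
ee_rot: [[0.999, -0.036, -0.002], [-0.036, -0.999, -0.0], [-0.002, 0.0, -1.0]]
wrist_force: [-0.3, -0.3, -1.2]
gripper_width: 0.135
[548.4091647  -70.86775483 220.44891153]
pad (array([677.8, -70. ], dtype=float32), [np.float32(33.4), np.float32(55.3)], 88.0, (286, 32, 59, 39))
joined end rel tcp [[55.45602912 -2.432044  ]]
```

View pics/w9.png

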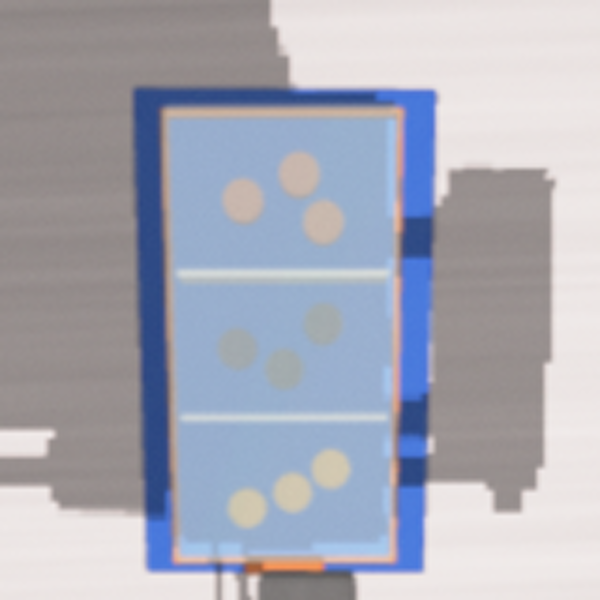

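```bash
python3 - <<'E'
from h import *
c=vision.capture("wrist"); f=lambda p:np.array(p)/3.75+[240,0]
for n,p,z in (("pad",[[134,88],[436,91],[423,571],[147,570]],.003),("case",[[163,107],[405,108],[396,562],[176,562]],.024),("case",[[163,107],[405,108],[396,562],[176,562]],.028)):
    P=ray(c,f(p),z); print(n,P.mean(0),np.linalg.norm(P-np.roll(P,1,0),axis=1),[np.degrees(np.arctan2(*(P[a]-P[b])[::-1])) for a,b in((0,3),(1,2))])
E
```

```text
pad [641.06631323 -69.4419395 ] [119.1775995   75.16573721 118.76815685  75.35290843] [np.float64(-2.296277503960367), np.float64(-2.205642251954271)]
case [639.00494024 -69.65872094] [106.04226754  56.85464023 105.82576757  56.41290389] [np.float64(-1.8643564126700762), np.float64(-2.102952820466277)]
case [638.78076088 -69.70549344] [104.77166426  56.17340534 104.5577584   55.7369619 ] [np.float64(-1.8643564126700813), np.float64(-2.1029528204662764)]
```

Case is within 2 mm of the pad centre (639.0,−69.7 against 641.1,−69.4) and the headings agree. Next, lower the tweezers onto the lid.

```bash
python3 -m jog '{"rot":[[0,0,0],[0,0,0],[0,0,0],[0,0,0],[0,0,0],[0,0,0],[0,0,0],[0,0,0]],"delta_pos":[[30,1,0],[30,0,0],[30,0,0],[0,0,-35],[0,0,-35],[0,0,-30],[0,0,-20],[0,0,0]],"grip":[5,5,5,5,5,5,5,5]}'
```

```text
time_s: 13.53
tcp_pos: [0.6348, -0.0695, 0.0961]
ee_rot: [[0.999, -0.036, -0.011], [-0.036, -0.999, -0.0], [-0.011, 0.001, -1.0]]
wrist_force: [-0.5, -0.6, -0.4]
gripper_width: 0.134
```

```bash
python3 -m jog '{"rot":[[0,0,0],[0,0,0],[0,0,0],[0,0,0],[0,0,0]],"delta_pos":[[0,0,-15],[0,0,-8],[0,0,0],[0,0,0],[0,0,0]],"grip":[5,5,5,5,5]}'
```

```text
time_s: 13.95
tcp_pos: [0.6399, -0.069, 0.0798]
ee_rot: [[0.999, -0.034, 0.002], [-0.034, -0.999, 0.0], [0.002, -0.0, -1.0]]
wrist_force: [0.4, 0.6, 0.1]
gripper_width: 0.134
```

```bash
python3 -m jog '{"rot":[[0,0,0],[0,0,0],[0,0,0],[0,0,0],[0,0,0],[0,0,0]],"delta_pos":[[-1,0,-12],[0,0,-6],[0,0,-2],[0,0,-1],[0,0,0],[0,0,0]],"grip":[5,5,5,5,5,5]}'
```

```text
time_s: 14.45
tcp_pos: [0.6387, -0.0689, 0.0578]
ee_rot: [[0.999, -0.034, 0.001], [-0.034, -0.999, -0.0], [0.001, 0.0, -1.0]]
wrist_force: [-0.3, -0.2, -0.8]
gripper_width: 0.132
```

```bash
python3 -m jog '{"rot":[[0,0,0],[0,0,0],[0,0,0],[0,0,0],[0,0,0],[0,0,0],[0,0,0],[0,0,0]],"delta_pos":[[0,0,0],[0,0,0],[0,0,0],[0,0,15],[0,0,30],[0,0,35],[0,0,35],[0,0,35]],"grip":[45,45,45,45,45,45,45,45]}'; python3 -m jog '{"rot":[[0,0,0],[0,0,5],[0,0,5],[0,0,5],[0,0,5],[0,0,5],[0,0,5],[0,0,4],[0,0,0],[0,0,0]],"delta_pos":[[0,0,35],[-18,33,0],[-18,33,0],[-18,33,0],[-18,33,0],[-18,33,0],[-18,33,0],[-18,33,0],[-18,33,0],[-18,33,0]],"grip":[100,100,100,100,100,100,100,100,100,100]}'; python3 -m jog '{"rot":[[0,0,0],[0,0,0],[0,0,0],[0,0,0]],"delta_pos":[[-18,33,0],[-18,33,0],[0,0,0],[0,0,0]],"grip":[100,100,100,100]}'
python3 - <<'E'
from h import *
c=vision.capture("wrist"); save(c,"w10",(220,0,460,240)); s=r.sense();print(s["tcp_pos"],np.degrees(np.arctan2(*s["ee_rot"][[1,0],0])))
H,S,V=hsv(c); m=G(H,S); print(rect(c,m,35)); print(proj(c,[[450,182,36]]))
E
```

```text
time_s: 15.12
tcp_pos: [0.638, -0.069, 0.2089]
ee_rot: [[0.999, -0.034, -0.0], [-0.034, -0.999, -0.0], [-0.0, 0.0, -1.0]]
wrist_force: [0.4, -0.3, 0.4]
gripper_width: 0.444
time_s: 15.95
tcp_pos: [0.4751, 0.2294, 0.2427]
ee_rot: [[0.848, 0.531, 0.001], [0.531, -0.848, 0.001], [0.001, -0.0, -1.0]]
wrist_force: [1.6, 0.3, 1.3]
gripper_width: 0.99
time_s: 16.28
tcp_pos: [0.4393, 0.2957, 0.2424]
ee_rot: [[0.846, 0.534, 0.0], [0.534, -0.846, 0.0], [0.0, -0.0, -1.0]]
wrist_force: [0.6, -0.4, 0.2]
gripper_width: 0.998
[0.43982036 0.29455392 0.24235777] 32.14169403590961
(array([501.5, 336.1], dtype=float32), [np.float32(31.6), np.float32(150.2)], 31.5, (303, 25, 34, 163))
[[416.7764569  234.24295696]]
```

View pics/w10.png

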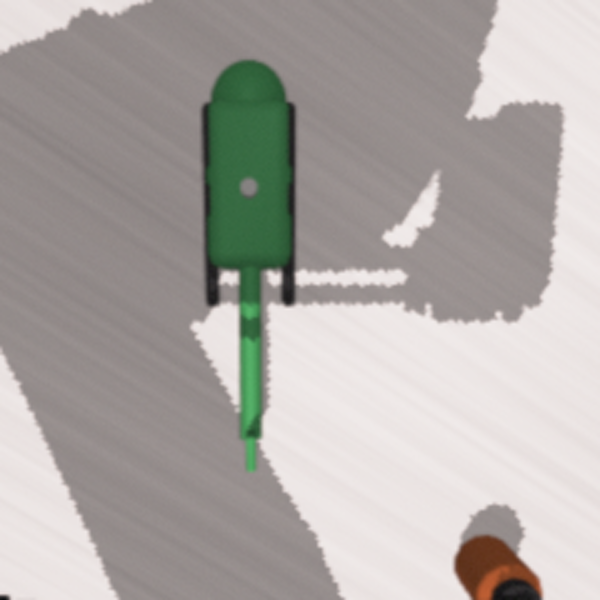

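The helicopter stands upright and almost aligned with the tool: mast at (249,187), nose at (248,60), fin end at (250,470). Amber bottle is at (500,575).

```bash
python3 - <<'E'
from h import *
c=vision.capture("wrist"); f=lambda p:np.array(p)/2.5+[220,0]
M=ray(c,f([[249,187]]),.052)[0]; Tl=ray(c,f([[250.5,440]]),.058)[0]; N=ray(c,f([[248.5,60]]),.025)[0]
C=ray(c,f([[252,103],[252,265]]),.042)
a=np.radians(32); print("mast",M,"fin",Tl,"nose",N,"cab",C,[np.degrees(np.arctan2(*(M-q)[::-1])) for q in (Tl,)],np.degrees(np.arctan2(*(N-M)[::-1])))
B=ray(c,f([[513,595]]),.072); print("amber cap",B); s=r.sense();print(s["tcp_pos"],s["time_s"])
E
```

```text
mast [528.29170901 350.99302213] fin [451.98720045 302.41301925] nose [568.21530887 376.37888426] cab [[553.7605309  365.74261351]
 [506.36144812 335.93694956]] [np.float64(32.48326305986586)] 32.45069159626829
amber cap [[456.74423563 187.67198175]]
[0.44023191 0.29378462 0.24228537] 16.3833
```

```bash
python3 -m jog '{"rot":[[0,0,0],[0,0,0],[0,0,0],[0,0,0],[0,0,0],[0,0,0],[0,0,0],[0,0,0],[0,0,0],[0,0,0]],"delta_pos":[[29,19,0],[29,19,0],[29,19,0],[0,0,-35],[0,0,-35],[0,0,-35],[0,0,-30],[0,0,-15],[0,0,0],[0,0,0]],"grip":[100,100,100,100,100,100,100,100,100,100]}'
```

```text
time_s: 17.22
tcp_pos: [0.528, 0.3496, 0.0917]
ee_rot: [[0.849, 0.529, -0.001], [0.529, -0.849, -0.002], [-0.002, 0.001, -1.0]]
wrist_force: [-0.1, 0.1, 0.5]
gripper_width: 0.997
```

```bash
python3 -m jog '{"rot":[[0,0,0],[0,0,0],[0,0,0],[0,0,0],[0,0,0],[0,0,0]],"delta_pos":[[0,1,-25],[0,0,-18],[0,0,-9],[0,0,-3],[0,0,0],[0,0,0]],"grip":[100,100,100,100,100,100]}'; python3 -m jog '{"rot":[[0,0,0],[0,0,0],[0,0,0],[0,0,0],[0,0,0],[0,0,0],[0,0,0],[0,0,0],[0,0,0],[0,0,0]],"delta_pos":[[0,0,0],[0,0,0],[0,0,0],[0,0,0],[0,0,0],[0,0,0],[0,0,0],[0,0,0],[0,0,0],[0,0,0]],"grip":[20,20,20,20,20,20,20,20,20,20]}'
```

```text
time_s: 17.72
tcp_pos: [0.5283, 0.3527, 0.0389]
ee_rot: [[0.848, 0.531, 0.002], [0.531, -0.848, 0.002], [0.003, -0.0, -1.0]]
wrist_force: [0.4, 1.0, 1.2]
gripper_width: 1.001
time_s: 18.55
tcp_pos: [0.5273, 0.3521, 0.0372]
ee_rot: [[0.848, 0.531, -0.0], [0.531, -0.848, -0.0], [-0.0, 0.0, -1.0]]
wrist_force: [-0.4, -0.7, -0.3]
gripper_width: 0.365
```

```bash
python3 -m jog '{"rot":[[0,0,0],[0,0,0],[0,0,0],[0,0,-5],[0,0,-5],[0,0,-5],[0,0,-5],[0,0,-5],[0,0,-1.3],[0,0,0]],"delta_pos":[[0,0,20],[0,0,30],[0,0,30],[20,-30,15],[20,-34,10],[20,-34,0],[20,-34,0],[20,-34,0],[20,-34,0],[0,0,0]],"grip":[20,20,20,20,20,20,20,20,20,20]}'; python3 -m jog '{"rot":[[0,0,0],[0,0,0]],"delta_pos":[[0,0,0],[0,0,0]],"grip":[20,20]}'
python3 - <<'E'
from h import *
c=vision.capture("wrist"); save(c,"w11",(120,0,520,300)); s=r.sense();print(s["tcp_pos"],np.degrees(np.arctan2(*s["ee_rot"][[1,0],0])))
H,S,V=hsv(c); m=win(G(H,S),260,0,380,290); v=np.where(m.any(1))[0]; u=np.where(m[v[0]+2])[0].mean(); print(v[0],u)
t=s["tcp_pos"]*1000; N=ray(c,[[u,v[0]]],(t[2]-37.5+25)/1000)-t[:2]; print("nose rel tcp",N,np.linalg.norm(N))
E
```

```text
time_s: 19.38
tcp_pos: [0.6496, 0.1461, 0.1418]
ee_rot: [[0.996, 0.092, 0.0], [0.092, -0.996, -0.001], [-0.0, 0.001, -1.0]]
wrist_force: [0.6, 0.0, -0.9]
gripper_width: 0.366
time_s: 19.55
tcp_pos: [0.647, 0.1518, 0.1418]
ee_rot: [[0.995, 0.099, -0.001], [0.099, -0.995, -0.0], [-0.001, 0.0, -1.0]]
wrist_force: [-0.5, -0.1, -0.1]
gripper_width: 0.363
[0.64679141 0.15259866 0.14199244] 5.780739111490816
170 320.5
nose rel tcp [[47.70643569  3.98411482]] 47.872509622994066
```

View pics/w11.png

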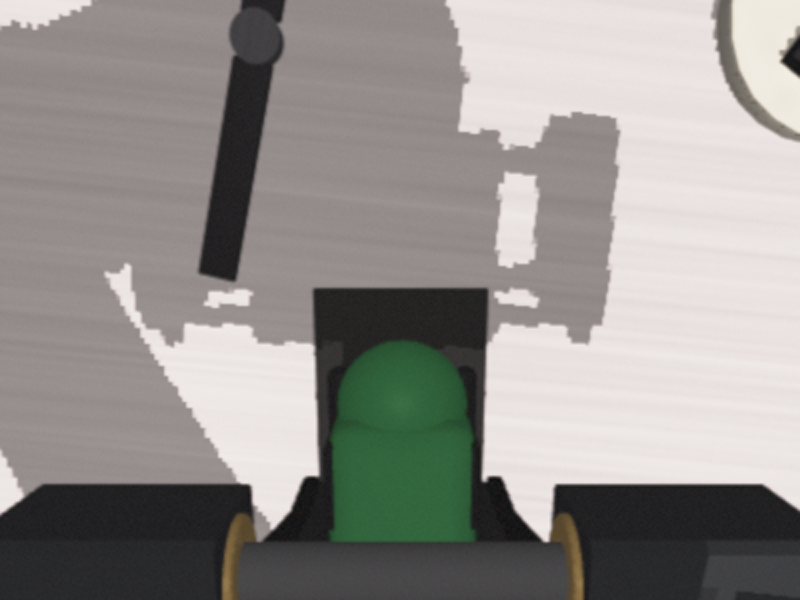

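The helicopter is centred over the mat (mat edges at columns 314 and 488, nose at 402). The rotor is clear at (235,150). Lowering.

```bash
python3 -m jog '{"rot":[[0,0,0],[0,0,0],[0,0,0],[0,0,0],[0,0,0],[0,0,0],[0,0,0],[0,0,0]],"delta_pos":[[0,0,-25],[0,0,-25],[0,0,-20],[0,0,-15],[0,0,-8],[0,0,-4],[0,0,0],[0,0,0]],"grip":[20,20,20,20,20,20,20,20]}'
```

```text
time_s: 20.27
tcp_pos: [0.6477, 0.1529, 0.0462]
ee_rot: [[0.995, 0.101, 0.002], [0.101, -0.995, 0.0], [0.002, -0.0, -1.0]]
wrist_force: [0.4, 0.8, -0.2]
gripper_width: 0.363
```

```bash
python3 -m jog '{"rot":[[0,0,0],[0,0,0],[0,0,0],[0,0,0]],"delta_pos":[[-0.5,-0.5,-3],[0,0,-2],[0,0,0],[0,0,0]],"grip":[20,20,20,20]}'
```

```text
time_s: 20.6
tcp_pos: [0.6468, 0.1515, 0.0406]
ee_rot: [[0.995, 0.1, 0.0], [0.1, -0.995, 0.0], [0.0, -0.0, -1.0]]
wrist_force: [0.8, -0.6, -1.2]
gripper_width: 0.362
```

```bash
python3 -m jog '{"rot":[[0,0,0],[0,0,0],[0,0,0],[0,0,0],[0,0,0],[0,0,0],[0,0,0],[0,0,0],[0,0,0],[0,0,0]],"delta_pos":[[0,0,0],[0,0,0],[0,0,0],[0,0,0],[0,0,15],[0,0,25],[0,0,35],[0,0,35],[0,0,35],[0,0,35]],"grip":[100,100,100,100,100,100,100,100,100,100]}'; python3 -m jog '{"rot":[[0,0,0],[0,0,0],[0,0,0],[0,0,0],[0,0,0],[0,0,0]],"delta_pos":[[-30,0,15],[-36,-20,0],[-36,-20,0],[-36,-20,0],[0,0,0],[0,0,0]],"grip":[100,100,100,100,100,100]}'
python3 - <<'E'
from h import *
c=vision.capture("wrist"); save(c,"w12"); s=r.sense();print(s["tcp_pos"],s["gripper_width"])
E
```

```text
time_s: 21.43
tcp_pos: [0.6465, 0.1514, 0.2221]
ee_rot: [[0.995, 0.1, 0.0], [0.1, -0.995, 0.0], [0.0, 0.0, -1.0]]
wrist_force: [0.3, -0.4, -0.2]
gripper_width: 0.975
time_s: 21.93
tcp_pos: [0.5069, 0.0904, 0.236]
ee_rot: [[0.995, 0.1, 0.001], [0.1, -0.995, 0.0], [0.001, -0.0, -1.0]]
wrist_force: [1.1, -0.2, 0.5]
gripper_width: 1.002
[0.50869361 0.09134059 0.23625833] 0.9988834778493833
```

View pics/w12.png

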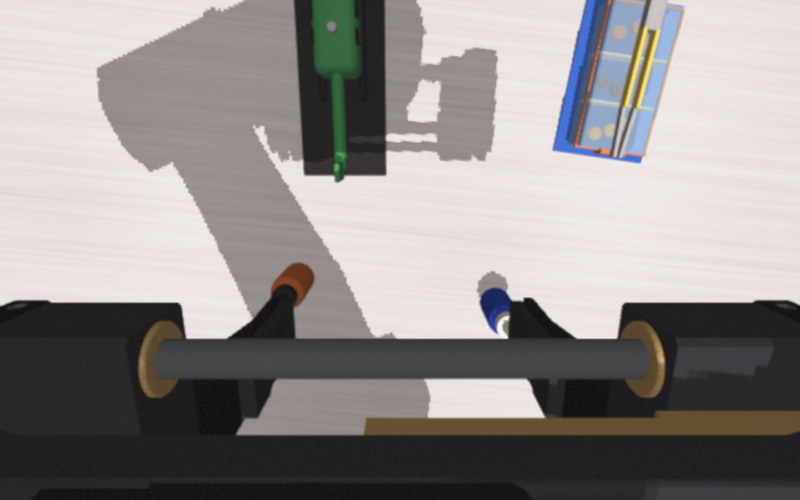

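The helicopter stands along the mat and the tweezers lie along the lid. That is 15 pictures viewed, so I'm keeping the last one for the end and locating the bottle numerically, with the camera straight above it.

```bash
python3 -m jog '{"rot":[[0,0,0],[0,0,0],[0,0,0],[0,0,0],[0,0,0],[0,0,0]],"delta_pos":[[-31,21,0],[-31,21,0],[-31,21,0],[-31,21,0],[0,0,0],[0,0,0]],"grip":[100,100,100,100,100,100]}'
python3 - <<'E'
from h import *
c=vision.capture("wrist"); s=r.sense();print(s["tcp_pos"],c["xyz"])
H,S,V=hsv(c); u,v=proj(c,[[452,183,40]])[0].astype(int); print(u,v)
am=win((((H<18)|(H>172))&(S>130)),u-50,max(0,v-50),u+50,v+50)
print("amber",rect(c,am,30),rect(c,am,44),am.sum())
dk=win(V<75,u-40,max(0,v-40),u+40,v+40); n,l,st,ce=cv2.connectedComponentsWithStats(dk.astype(np.uint8))
for i in range(1,n):
    if st[i,4]>30: print(st[i],ce[i],ray(c,[ce[i]],.06),ray(c,[ce[i]],.05))
both=am|dk; ys,xs=np.where(both); print(xs.min(),xs.max(),ys.min(),ys.max())
# cylinder fit
from scipy.optimize import minimize
th=np.linspace(0,2*np.pi,60)
def sil(p):
    pts=np.vstack([proj(c,np.c_[p[0]+rr*np.cos(th),p[1]+rr*np.sin(th),0*th+z]) for rr,z in((14,0),(14,44),(5,72))])
    im=np.zeros((400,640),np.uint8); 
    a=pts.astype(np.float32); h=cv2.convexHull(a[:120]); cv2.fillConvexPoly(im,np.round(h*16).astype(np.int32),1,shift=4)
    h=cv2.convexHull(a[60:]); cv2.fillConvexPoly(im,np.round(h*16).astype(np.int32),1,shift=4); return im>0
best=max(((sil((x,y))&both).sum()/(sil((x,y))|both).sum(),x,y) for x in np.arange(440,466) for y in np.arange(172,196)); print(best)
E
```

```text
time_s: 22.48
tcp_pos: [0.3849, 0.1779, 0.236]
ee_rot: [[0.995, 0.105, 0.002], [0.104, -0.995, 0.001], [0.002, -0.001, -1.0]]
wrist_force: [0.1, 0.1, 0.5]
gripper_width: 1.006
[0.38556426 0.17722371 0.23581058] [0.45590071 0.18500138 0.37360328]
323 118
amber (array([452.1, 177.6], dtype=float32), [np.float32(26.2), np.float32(26.3)], 6.0, (315, 105, 28, 29)) (array([452.2, 177.9], dtype=float32), [np.float32(25.1), np.float32(25.2)], 6.0, (315, 105, 28, 29)) 284
[319 110  21  20 326] [329.10122699 119.56134969] [[452.09812619 177.72695211]] [[451.97687162 177.4949892 ]]
315 342 105 133
(np.float64(0.7774936061381074), np.int64(452), np.int64(179))
```

```bash
python3 -m jog '{"rot":[[0,0,0],[0,0,0],[0,0,0],[0,0,0],[0,0,0],[0,0,0],[0,0,0],[0,0,0]],"delta_pos":[[34,0,0],[33,0,0],[0,0,-5],[0,0,-25],[0,0,-30],[0,0,-30],[0,0,0],[0,0,0]],"grip":[100,100,100,100,100,100,100,100]}'
```

```text
time_s: 23.2
tcp_pos: [0.4525, 0.1746, 0.1441]
ee_rot: [[0.995, 0.098, -0.003], [0.098, -0.995, -0.003], [-0.003, 0.003, -1.0]]
wrist_force: [-0.0, 0.8, 0.3]
gripper_width: 1.0
```

```bash
python3 -m jog '{"rot":[[0,0,0],[0,0,0],[0,0,0],[0,0,0],[0,0,0],[0,0,0],[0,0,0]],"delta_pos":[[0,2,-25],[0,0,-30],[0,0,-25],[0,0,-18],[0,0,-8],[0,0,0],[0,0,0]],"grip":[100,100,100,100,100,100,100]}'
```

```text
time_s: 23.78
tcp_pos: [0.4533, 0.1784, 0.0406]
ee_rot: [[0.995, 0.1, 0.002], [0.1, -0.995, 0.001], [0.003, -0.001, -1.0]]
wrist_force: [-0.1, 0.7, 0.3]
gripper_width: 0.996
```

```bash
python3 -m jog '{"rot":[[0,0,0],[0,0,0],[0,0,0],[0,0,0],[0,0,0],[0,0,0],[0,0,0],[0,0,0],[0,0,0],[0,0,0]],"delta_pos":[[-1,0,-4],[0,0,0],[0,0,0],[0,0,0],[0,0,0],[0,0,0],[0,0,0],[0,0,0],[0,0,0],[0,0,0]],"grip":[100,100,20,20,20,20,20,20,20,20]}'; python3 -m jog '{"rot":[[0,0,0],[0,0,0],[0,0,0],[0,0,0]],"delta_pos":[[0,0,0],[0,0,0],[0,0,0],[0,0,0]],"grip":[20,20,20,20]}'
```

```text
time_s: 24.62
tcp_pos: [0.4508, 0.1776, 0.0352]
ee_rot: [[0.995, 0.1, -0.0], [0.1, -0.995, -0.0], [-0.0, 0.0, -1.0]]
wrist_force: [0.1, 0.6, -0.2]
gripper_width: 0.481
time_s: 24.95
tcp_pos: [0.4508, 0.1776, 0.0352]
ee_rot: [[0.995, 0.1, -0.0], [0.1, -0.995, -0.0], [-0.0, 0.0, -1.0]]
wrist_force: [-0.4, 0.4, -0.2]
gripper_width: 0.311
```

```bash
python3 -m jog '{"rot":[[0,0,0],[0,0,0],[0,0,0],[0,0,0],[0,0,0],[0,0,0],[0,0,0],[0,0,0],[0,0,0],[0,0,0]],"delta_pos":[[0,0,15],[0,0,25],[0,0,30],[0,0,30],[30,-23,0],[30,-23,0],[30,-23,0],[30,-23,0],[30,-23,0],[28,-23,0]],"grip":[20,20,20,20,20,20,20,20,20,20]}';python3 -m jog '{"rot":[[0,0,0],[0,0,0],[0,0,0]],"delta_pos":[[0,0,0],[0,0,0],[0,0,0]],"grip":[20,20,20]}'
python3 - <<'E'
from h import *
c=vision.capture("wrist"); s=r.sense(); print(s["tcp_pos"],s["gripper_width"])
H,S,V=hsv(c); a=(((H<18)|(H>172))&(S>130)); print("amber px",win(a,260,100,380,300).sum()); save(c,"w13")
E
```

```text
time_s: 25.78
tcp_pos: [0.63, 0.0382, 0.1349]
ee_rot: [[0.995, 0.1, -0.0], [0.1, -0.995, 0.0], [-0.0, -0.0, -1.0]]
wrist_force: [0.7, 1.3, -0.2]
gripper_width: 0.313
time_s: 26.03
tcp_pos: [0.6279, 0.0394, 0.1344]
ee_rot: [[0.995, 0.099, -0.002], [0.099, -0.995, -0.0], [-0.002, -0.0, -1.0]]
wrist_force: [-0.1, -0.5, -0.7]
gripper_width: 0.311
[0.62771947 0.03995228 0.13482693] 0.3104894232985393
amber px 2016
```

```bash
python3 -m jog '{"rot":[[0,0,0],[0,0,0],[0,0,0],[0,0,0],[0,0,0],[0,0,0],[0,0,0],[0,0,0],[0,0,0]],"delta_pos":[[1,0,-25],[0,0,-25],[0,0,-20],[0,0,-14],[0,0,-7],[0,0,-3],[0,0,-1],[0,0,0],[0,0,0]],"grip":[20,20,20,20,20,20,20,20,20]}'
```

```text
time_s: 26.83
tcp_pos: [0.6304, 0.04, 0.0415]
ee_rot: [[0.995, 0.101, 0.002], [0.101, -0.995, 0.001], [0.002, -0.0, -1.0]]
wrist_force: [-0.5, -0.8, -0.2]
gripper_width: 0.313
```

```bash
python3 -m jog '{"rot":[[0,0,0],[0,0,0],[0,0,0],[0,0,0],[0,0,0],[0,0,0]],"delta_pos":[[-0.5,0,-3],[0,0,-2],[0,0,-0.5],[0,0,0],[0,0,0],[0,0,0]],"grip":[20,20,20,20,20,20]}'
```

```text
time_s: 27.33
tcp_pos: [0.6294, 0.0396, 0.0352]
ee_rot: [[0.995, 0.1, 0.0], [0.1, -0.995, 0.0], [0.0, -0.0, -1.0]]
wrist_force: [-2.9, -0.0, 4.0]
gripper_width: 0.312
```

Contact at 4 N. I'll open, rise and back off for a final check.

```bash
python3 -m jog '{"rot":[[0,0,0],[0,0,0],[0,0,0],[0,0,0],[0,0,0],[0,0,0],[0,0,0],[0,0,0],[0,0,0],[0,0,0]],"delta_pos":[[0,0,0],[0,0,0],[0,0,0],[0,0,0],[0,0,0],[0,0,15],[0,0,25],[0,0,35],[0,0,35],[0,0,35]],"grip":[65,65,65,65,65,65,65,65,65,65]}'; python3 -m jog '{"rot":[[0,0,0],[0,0,0],[0,0,0],[0,0,0],[0,0,0],[0,0,0],[0,0,0],[0,0,0],[0,0,0]],"delta_pos":[[0,0,35],[0,0,35],[0,0,35],[-25,0,20],[-25,0,20],[-15,0,0],[0,0,0],[0,0,0],[0,0,0]],"grip":[65,65,65,65,65,65,65,65,65]}'
python3 - <<'E'
from h import *
c=vision.capture("wrist"); save(c,"final"); print(r.sense()["tcp_pos"],c["xyz"])
print(proj(c,[[619.5,149.3,3],[641,-69.5,3],[630.2,39.9,0],[630.2,39.9,72]])*1.25)
E
```

```text
time_s: 28.17
tcp_pos: [0.6289, 0.0394, 0.1809]
ee_rot: [[0.995, 0.1, -0.001], [0.1, -0.995, -0.0], [-0.001, 0.0, -1.0]]
wrist_force: [-0.6, 0.2, -0.3]
gripper_width: 0.649
time_s: 28.92
tcp_pos: [0.5645, 0.0396, 0.324]
ee_rot: [[0.995, 0.1, -0.001], [0.1, -0.995, -0.0], [-0.001, 0.0, -1.0]]
wrist_force: [0.7, 0.7, -0.2]
gripper_width: 0.653
[0.56468237 0.03957498 0.32362623] [0.63590622 0.04659373 0.46141952]
[[300.46948964 147.55479817]
 [513.55532924 148.14319035]
 [406.98856183 147.85751297]
 [408.06746009 149.02339251]]
```

View pics/final.png

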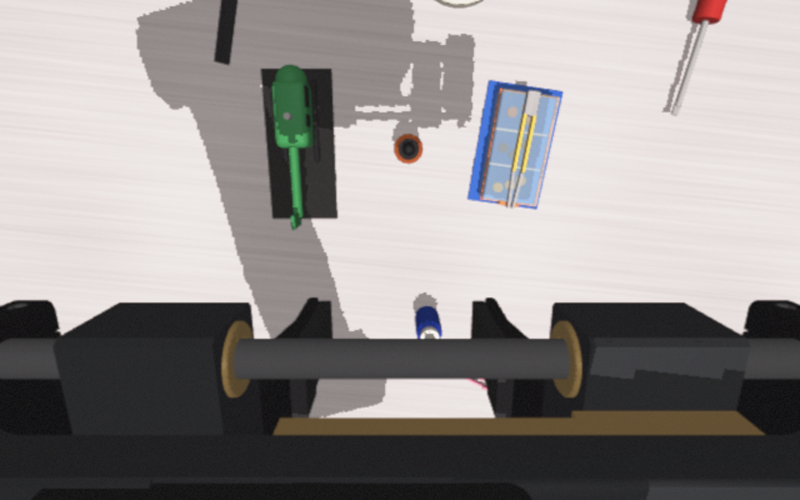

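Everything looks in place: amber upright at (408,148), helicopter along the mat with its mast at (287,116), tweezers along the lid from (533,92) to (513,206). Now the numbers.

```bash
python3 - <<'E'
from h import *
c=vision.capture("wrist"); f=lambda p:np.array(p,float)/1.25
def q(n,p,z):
    P=ray(c,f(p),z); print(n,P.mean(0).round(1),np.degrees(np.arctan2(*(P[0]-P[-1])[::-1])).round(1)); return P.mean(0)
m=q("mat",[[261,69],[331,69],[337,217],[272,218]],.003); p=q("pad",[[489,81],[562,93],[537,209],[468,199]],.003); print("half",(m+p)/2)
H,S,V=hsv(c); a=win((((H<18)|(H>172))&(S>130)),300,95,355,145); print("amber",rect(c,a,44))
M=ray(c,f([[287,116]]),.055)[0]; N=ray(c,f([[290,65]]),.028)[0]; F=ray(c,f([[295,215]]),.061)[0]; print("heli mast",M,"nose",N,"fin",F)
a=np.radians(5.7); print("heli origin by mast",M-28*np.array([np.cos(a),np.sin(a)]),"by nose",N-75*np.array([np.cos(a),np.sin(a)]))
q("twz",[[533,92],[513,206]],.038); q("lid",[[497,88],[562,96],[538,209],[481,197]],.029)
t=vision.capture("top"); H,S,V=hsv(t); print("blue top",rect(t,win((H>105)&(H<130)&(S>100),300,235,345,270),0))
E
```

```text
mat [620.6 149.2] 5.4
pad [641.6 -69.6] -2.1
half [631.07003286  39.79282529]
amber (array([630.5,  39.3], dtype=float32), [np.float32(23.9), np.float32(24.7)], -84.2, (316, 108, 22, 22))
heli mast [647.63341554 150.55378446] nose [693.83337316 156.10551736] fin [559.7926044  138.79217741]
heli origin by mast [619.77185958 147.77283147] by nose [619.20420541 148.65653613]
twz [638.9 -69.7] -0.3
lid [640.1 -68.6] 0.1
blue top (array([439.1,  -2. ], dtype=float32), [np.float32(14.0), np.float32(25.6)], -85.3, (317, 253, 11, 7))
```

```bash
python3 -c "
from station import finish_job
print(finish_job())"
```

```text
the job is handed in; nothing more can be done
None
```

The desk is set out and the job is handed in at about 29 s, in the order asked: case, tweezers, helicopter, amber bottle. All positions are from the wrist camera in the last check unless noted, in mm.

| Item | Measured position | Target position | Note |
|---|---|---|---|
| Case | (639.0, −69.7) just after placing | (641.1, −69.4), middle of pad | Headings agree within 0.5°; a rougher reading in the last check put it at (640.1, −68.6) |
| Tweezers | (638.9, −69.7) | (639.0, −69.7), middle of lid | Lying along the lid |
| Helicopter | about (619.5, 148.2) | (620.6, 149.2), middle of mat | Upright on its skids, nose towards the lamp |
| Amber bottle | (630.5, 39.3) | (631.1, 39.8), halfway point | Standing on the bare desk |

- **Disagreements:** the top and wrist cameras differed by up to about 3 mm in x for the mat and pad; I used values between the two. The final picture read the lid heading as 0.1° and the tweezers' as −0.3°. The earlier closer view had the case at −2.0°, so I put that down to coarse corner reading.
- **Left where they were:** the blue bottle's position is unchanged within 1 mm. I saw the rotor and screwdriver only partly in the last picture and did not re-measure them. The arm never went down near them.

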